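# Hold the angle gauge flush on the tilting table

## Task

Measure the slope of the tilting table: pick up the digital angle gauge from the bench and bring its foot down on the middle of the sloped face, its long side running up the slope. Tilt it until the whole foot lies flush on the face, and finish while still holding the gauge there, steady and pressed lightly. Do not let go, do not push the table to another angle, and leave the other things alone.

Things in the scene. Friction and masses are not known exactly. Their poses are not given: they have to be found in the camera images.
- gauge_centre (a point): middle of the loose digital angle gauge (0.15 kg), 29 mm above its underside; it starts upright on the bench. Dark steel foot 90 x 36 mm, 10 mm thick; centred on it a grey case 60 mm long, 26 mm thick, its top 58 mm above the underside, display on top. x along the 90 mm, y across the 26 mm (grasp the case across y), z up. End for end it is alike
- gauge_foot (a point): centre of the underside of the gauge's foot, 29 mm below gauge_centre; same axes
- face_middle (a point): middle of the tilting table's sloped face, a bare steel plate 130 x 100 x 12 mm, 50 to 67 mm above the bench. x runs up the slope (130 mm), y level across it (100 mm), z out along the normal, which leans towards the robot and its right, 10 to 26 degrees from vertical. The middle of the foot belongs here within 20 mm along x, 25 mm along y, pressed with 3 to 20 N
- face_top_edge (a point): middle of the upper edge of the sloped face, 65 mm up the slope from face_middle; it must stay where it is
- gauge: the gauge itself, origin as gauge_foot. A fixed open wooden rack, 200 mm tall, stands behind it (x above 0.66, y from -0.1 to -0.36)
- table: the tilting plate; origin on its hinge (the lower edge), 65 mm down the slope from face_middle and 12 mm under the face; same axes. Its hinge is clamped stiff and keeps its angle under pushes below 25 N. The grey base (150 x 104 mm) is fixed to the bench; a thin steel quadrant stands outside the +y edge, up to 45 mm above the face
- loupe: bystander: black eye loupe, 35 mm, left of the table; origin under its centre
- small_hammer: bystander: small hammer lying on the bench at the left, 62 x 190 mm; origin under its centre
- screw_tin: bystander: round open tin of screws, 70 mm, at the right; origin under its centre
- oil_bottle: bystander: small yellow oil bottle, 62 mm tall, near the bench's front edge; origin under its centre
Not all that is in view belongs to the job. What is meant by the gauge is not orange or yellow, and is the smaller of those in its own colour.

How it is judged (in metres and radians):
On the way:
1. the gauge is lifted clear of the bench in the gripper (height (world z) of gauge_foot above 0.03 m and contact force between the fingers and gauge above 1 N and contact force between gauge and table below 0.1 N), for 0.2 s.
At the end, for the whole second after the job is handed in: The gripper still holds the gauge, at rest, flush on the sloped face (0.04 rad, 2.5 mm), its length within 0.17 rad of up the slope, its middle within 20 mm along and 25 mm across of the face's middle, pressed with 2.5 to 25 N; the table's upper edge moved under 5 mm (x of gauge_foot in the frame of face_middle between -0.02 and 0.02 m and y of gauge_foot in the frame of face_middle between -0.025 and 0.025 m and z of gauge_foot in the frame of face_middle between -0.0025 and 0.0025 m and angle between the z axis of gauge_foot and the z axis of face_middle, either way round below 0.04 rad and angle between the x axis of gauge_foot and the x axis of face_middle, either way round below 0.17 rad and contact force between gauge and table between 2.5 and 25 N and contact force between the fingers and gauge above 1.5 N and angle between gauge_foot's own z axis and vertical below 1 rad and linear speed of gauge below 0.01 m/s and distance of face_top_edge from where it was at the start of the episode below 0.005 m); the arm keeps its last pose, push and grip.
It fails at once if a bystander is moved more than 20 mm (distance of any of loupe, small_hammer, screw_tin, oil_bottle from where it was at the start of the episode above 0.02 m).
It fails at once if the gauge is pressed on the table with more than 40 N (contact force between gauge and table above 40 N).
It fails at once if the table is pushed to another angle (distance of face_top_edge from where it was at the start of the episode above 0.01 m).
It also fails if it takes over 38 s, if anything falls off the work surface, if the arm or the gripper's body presses on something with over 40 N, if the wrist force passes 120 N, or if a joint passes its speed limit or range.

## Robot

A 6-joint arm with a two-finger parallel gripper is mounted at the origin on a cart in front of the work surface, level with it; the furniture and walls round the work are solid. World frame = base frame: x ahead of the robot, y to its left, z up, the work surface at z = 0. Lengths are in m, angles in degrees, forces in N, time in s.
With the tool pointing down it reaches from about 0.375 to 0.9 m from the base axis. Payload 3.1 kg.
Tool frame: the origin (TCP) lies on the centre line of the jaws, within the pads' length; the fingertips stand ctrl.tip_reach ahead of it and the grasp point (between the pads) is the TCP (ctrl.tip_reach is the distance from the TCP to the fingertips, in m); z points along the fingers, y is the line along which they close (so a half turn about z gives the same grasp; the last joint's range is limited). The gripper opens to 87 mm and grips with 3 to 60 N. Pads are 19 mm wide; open, the fingers measure 117 mm over their backs; the gripper's body (75 mm by 190 mm) begins 51 mm behind the grasp point.
Start: joints at [54.059, 30.224, 82.088, -0, 67.689, -10.227], TCP at [0.271, 0.563, 0.242] pointing down, gripper open.
Joint ranges: [-176.69, 176.69], [-43.24, 126.21], [12.49, 139.97], [-82, 262], [0, 151.66], [-163.58, 163.58]. Speed limits (degrees/s): [159.86, 159.86, 180, 180, 180, 180].

## Interface

Orientations are given as [roll, pitch, yaw] about the fixed x, y, z axes, in that order (R = Rz(yaw) Ry(pitch) Rx(roll)).
In Python, from bench import ctrl gives the robot as it stands.
- The arm moves only by the tool drive_tool, never from a script. Its argument "deltas" is a list of rows, each an object with "translation": the shift along the world's x, y, z in m, a list of three; "twist": the turn about the world's z in degrees; "grip": the opening, from 0 (shut) to 1 (fully open). In form: [{"translation": [dx, dy, dz], "twist": twist, "grip": grip}, ...]. A call has 1 to 8 rows; each row is the pose to reach, as a shift and turn from the pose commanded when the call began; what a row does not reach only later rows make up. A row lasts 1/12 s, in which the tool goes at most 41.7 mm and 7.16 degrees, less where a joint would pass 70% of its speed; a pose out of reach is approached as far as the arm can. A call with a gripper value outside its range is refused whole. The fingers move at their own pace and stop on an object; the grip force is fixed at half the most. Time passes only in rows, so rows that repeat a pose let the fingers close. It gives the time, the measured TCP pose, the force, the opening and the grip force at its end, in the units of the state.
- ctrl.read_state(): the state, without advancing time (a new reading comes with each control period).
- ctrl.grab_frame(name): name is "scene" or "side" or "wrist"; returns the picture (384x512x3 uint8, red, green, blue); there is no depth.
- ctrl.calibration(name): a dict with "fx", "fy", "cx", "cy" (pixels), "xyz" and "orientation" of the camera in the world. Camera axes: x right, y up, looking along -z (the intrinsics and any distortion apply to the point x, -y, -z); pixel columns grow to the right and rows downward; lengths in m; the calibration is good to about 2 mm. A picture is of the moment at which its call begins: read the wrist's pose just before it. calibration takes no time and is no camera call; for the wrist camera it gives the pose at the moment of the call.
- ctrl.sign_off(): hands the job in; it is judged then, once.
The state is a dict: "t": time; "q": joint angles; "dq": joint speeds; "tau": joint torques, N m; "tool_pos": TCP position; "eef_rot": TCP orientation; "ft_force": force on the tool from outside, world axes, zero at the start; "wrist_torque": the same for the moment, N m; "finger_gap": opening from 0.0 (shut) to 1.0 (fully open); "gripper_force": force on a finger pad.
Only numpy, scipy, OpenCV 4.12 (cv2) and the standard library are available. Lean on these libraries where they do the work, as an engineer would, in place of code of your own. Each camera call takes 0.05 s, during which the arm holds its last target. There are 200 camera calls.

## Working session

There is one attempt and no reset: what is moved stays moved. The work goes in short steps, Python scripts to look and compute and a tool call to move; the robot and the scene stay as the last step left them, time stands still between calls to the robot, and variables do not carry over. Pictures are saved under pics/ and viewed, at most 10 in all, crops included, and the job is handed in when it is done.

Besides the shell and the picture viewer there is one more tool, called as name(argument=value, ...), one argument or row to a line, values as JSON. drive_tool: Moves the arm, as the interface text tells. Its arguments: {"type":"object","properties":{"deltas":{"type":"array","items":{"type":"object","properties":{"translation":{"type":"array","items":{"type":"number"}},"twist":{"type":"number"},"grip":{"type":"number"}}}}},"required":["deltas"]}

```bash
mkdir -p pics; ls; python3 - <<'E'
from bench import ctrl
import cv2,numpy as np
for n in("scene","side"):
    im=ctrl.grab_frame(n); c=ctrl.calibration(n); print(n,c)
    cv2.imwrite(f"pics/{n}0.png",cv2.resize(im[:,:,::-1],(800,600),interpolation=cv2.INTER_CUBIC))
    np.save(f"pics/{n}0.npy",im)
s=ctrl.read_state();print(s,ctrl.tip_reach)
E
```

```text
pics
scene {'fx': 476.9231387056069, 'fy': 476.9231387056069, 'cx': 255.20171742937026, 'cy': 187.19693422226436, 'xyz': array([-0.45531836, -1.0294804 ,  0.70822904]), 'orientation': array([ 65.42298074,  -0.23369719, -44.60729686])}
side {'fx': 480.1488518953701, 'fy': 480.1488518953701, 'cx': 244.9058830673342, 'cy': 196.2801546001485, 'xyz': array([-0.73604535, -0.44170661,  1.04327405]), 'orientation': array([ 53.3508942 ,   1.1395921 , -71.75563124])}
{'t': 0.1, 'q': array([ 5.40611126e+01,  3.02744711e+01,  8.21490900e+01, -7.22692772e-04,
        6.76887672e+01, -1.02288280e+01]), 'dq': array([-0.07980997, -0.19971481, -0.05696802, -0.0883523 , -0.02535465,
        0.084476  ]), 'tau': array([-4.56544312e-04, -4.40984988e+01, -1.77150464e+01,  6.35049236e-02,
        5.34048560e-02, -1.58644468e-05]), 'tool_pos': array([0.27075722, 0.562619  , 0.24066028]), 'eef_rot': array([-1.79889338e+02, -1.92898032e-02,  1.54290197e+02]), 'ft_force': array([ 0.39560918, -0.28172154,  0.15412015]), 'wrist_torque': array([-0.00639065,  0.01972188, -0.05635569]), 'gripper_force': 0.0, 'finger_gap': 0.9989804909379156} 0.019
```

View pics/scene0.png

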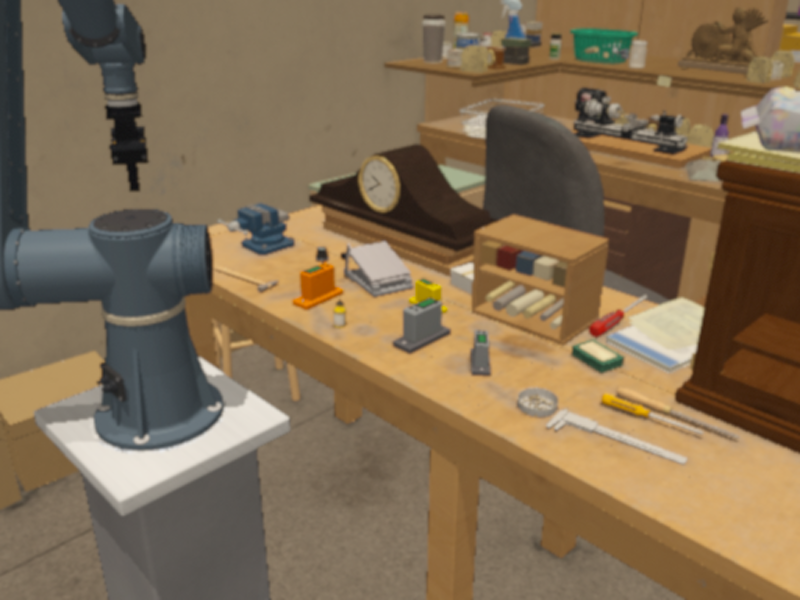

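View pics/side0.png

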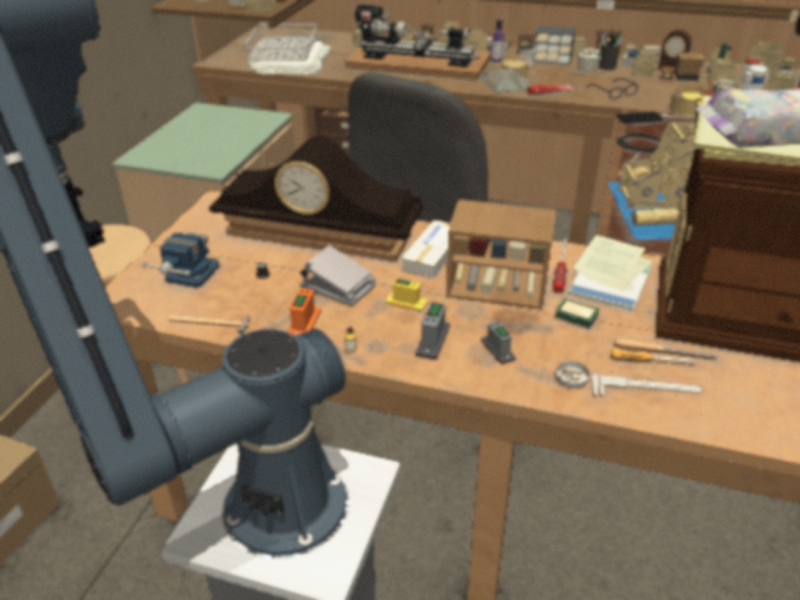

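Scene view: the small grey gauge is at (481,352), the larger grey one at (422,325), and the table at (378,268). Side view: the gauge is at (499,341) and the table at (338,275).

```bash
cat >h.py <<'E'
import numpy as np,cv2
from scipy.spatial.transform import Rotation as Ro
from scipy.optimize import least_squares
def cam(c):
    return np.array(c["xyz"]),Ro.from_euler("xyz",c["orientation"],degrees=True).as_matrix(),c
def proj(c,P):
    o,R,k=cam(c); p=(np.atleast_2d(P)-o)@R
    return np.c_[k["cx"]+k["fx"]*p[:,0]/-p[:,2],k["cy"]+k["fy"]*p[:,1]/p[:,2]]
def ray(c,u,v):
    o,R,k=cam(c); d=R@np.array([(u-k["cx"])/k["fx"],-(v-k["cy"])/k["fy"],-1]); return o,d
def onz(c,u,v,z):
    o,d=ray(c,u,v); return o+d*(z-o[2])/d[2]
def tri(cs,uvs):
    A=np.zeros((3,3));b=np.zeros(3)
    for c,(u,v) in zip(cs,uvs):
        o,d=ray(c,u,v); d/=np.linalg.norm(d); M=np.eye(3)-np.outer(d,d); A+=M;b+=M@o
    return np.linalg.solve(A,b)
E
python3 - <<'E'
from h import *
from bench import ctrl
s,d=ctrl.calibration("scene"),ctrl.calibration("side")
k=.64
for nm,a,b in(("gauge",(481,352),(499,341)),("big",(422,325),(432,331)),("table",(378,268),(338,275)),("bottle",(339,315),(350,340))):
    print(nm,tri([s,d],[(a[0]*k,a[1]*k),(b[0]*k,b[1]*k)]).round(3))
S=np.load("pics/scene0.npy");D=np.load("pics/side0.npy")
def crop(I,x,y,w,h,f): return cv2.resize(I[y:y+h,x:x+w,::-1],(w*f,h*f),interpolation=cv2.INTER_CUBIC)
a=crop(S,215,145,60,50,6);b=crop(D,188,150,60,50,6)
e=crop(S,280,195,60,50,6);f=crop(D,295,195,60,50,6)
cv2.imwrite("pics/crop1.png",np.vstack([np.hstack([a,b]),np.hstack([e,f])]))
E
```

```text
gauge [ 0.512 -0.27   0.027]
big [ 0.501 -0.127  0.033]
table [0.636 0.144 0.036]
bottle [0.425 0.036 0.026]
```

View pics/crop1.png

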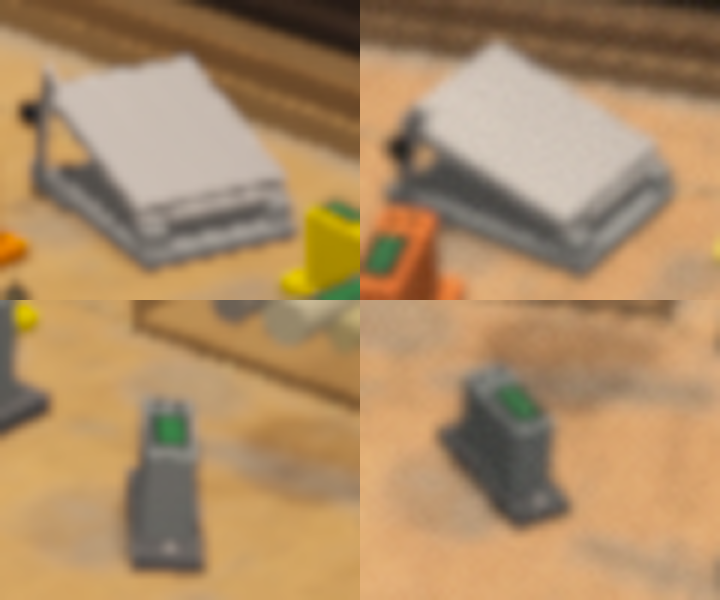

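```bash
python3 - <<'E'
from h import *
from bench import ctrl
s,d=ctrl.calibration("scene"),ctrl.calibration("side")
def px(o,l): return np.array([((x+.5)/6-.5+o[0],(y+.5)/6-.5+o[1]) for x,y in l])
# upper +y, upper -y, lower -y, lower +y
ts=px((215,145),[(50,95),(192,57),(283,180),(140,210)]); td=px((188,150),[(55,112),(135,42),(300,150),(205,215)])
L=np.array([[.065,.05,0],[.065,-.05,0],[-.065,-.05,0],[-.065,.05,0]])
def T(p):
    return Ro.from_euler("ZY",[p[3],-p[4]]).as_matrix()
f=lambda p:np.r_[(proj(s,L@T(p).T+p[:3])-ts).ravel(),(proj(d,L@T(p).T+p[:3])-td).ravel()]
r=least_squares(f,[.636,.144,.058,.7,.3]); print("table",r.x[:3].round(4),np.degrees(r.x[3:]).round(1)); print(r.fun.round(1))
gs=px((280,195),[(143,103),(190,103),(197,160),(145,155),(130,268),(203,270)]); gd=px((295,195),[(105,75),(150,70),(190,122),(150,137),(160,225),(208,208)])
G=np.array([[.03,.013,.058],[.03,-.013,.058],[-.03,-.013,.058],[-.03,.013,.058],[-.045,.018,0],[-.045,-.018,0]])
def g(p):
    P=G@Ro.from_euler("z",p[2]).as_matrix().T+[p[0],p[1],0]
    return np.r_[(proj(s,P)-gs).ravel(),(proj(d,P)-gd).ravel()]
r=least_squares(g,[.512,-.27,.8]); print("gauge",r.x[:2].round(4),np.degrees(r.x[2]).round(1)); print(r.fun.round(1))
E
```

```text
table [0.6405 0.1443 0.0544] [73.7 14.8]
[-0.5 -0.9 -0.   1.   1.   0.2 -0.2  0.4 -2.3  0.1  1.  -0.4  0.5 -1.2
  0.4  0.9]
gauge [ 0.5138 -0.2675] 40.9
[-0.4 -0.8  0.6 -0.4  0.1 -0.2 -0.4  0.2 -0.5  1.6 -0.1  1.9 -0.6 -1.1
 -1.2 -2.2  1.3 -0.6  1.  -1.  -1.   1.1  0.5  1. ]
```

drive_tool(
  deltas=[
    {"translation":[0.01,-0.035,0],"twist":-4.7,"grip":1},
    {"translation":[0.02,-0.069,0],"twist":-9.4,"grip":1},
    {"translation":[0.03,-0.104,0],"twist":-14.2,"grip":1},
    {"translation":[0.04,-0.139,0],"twist":-18.9,"grip":1},
    {"translation":[0.051,-0.173,0],"twist":-23.6,"grip":1},
    {"translation":[0.061,-0.208,0],"twist":-28.3,"grip":1},
    {"translation":[0.071,-0.242,0],"twist":-33,"grip":1},
    {"translation":[0.081,-0.277,0],"twist":-37.8,"grip":1},
  ],
)

```text
t: 0.77
tool_pos: [0.352, 0.2845, 0.2414]
eef_rot: [-180.0, 0.0, 116.3]
ft_force: [1.8, -0.2, 0.1]
finger_gap: 1.002
gripper_force: 0.0
```

drive_tool(
  deltas=[
    {"translation":[0.01,-0.035,0],"twist":-4.7,"grip":1},
    {"translation":[0.02,-0.069,0],"twist":-9.4,"grip":1},
    {"translation":[0.03,-0.104,0],"twist":-14.2,"grip":1},
    {"translation":[0.04,-0.139,0],"twist":-18.9,"grip":1},
    {"translation":[0.051,-0.173,0],"twist":-23.6,"grip":1},
    {"translation":[0.061,-0.208,0],"twist":-28.3,"grip":1},
    {"translation":[0.071,-0.242,0],"twist":-33,"grip":1},
    {"translation":[0.081,-0.277,0],"twist":-37.8,"grip":1},
  ],
)

```text
t: 1.43
tool_pos: [0.433, 0.0074, 0.2414]
eef_rot: [-180.0, -0.0, 78.4]
ft_force: [0.9, -0.2, -0.2]
finger_gap: 0.999
gripper_force: 0.0
```

drive_tool(
  deltas=[
    {"translation":[0.01,-0.035,0],"twist":-4.7,"grip":1},
    {"translation":[0.02,-0.069,0],"twist":-9.4,"grip":1},
    {"translation":[0.03,-0.104,0],"twist":-14.2,"grip":1},
    {"translation":[0.04,-0.139,0],"twist":-18.9,"grip":1},
    {"translation":[0.051,-0.173,0],"twist":-23.6,"grip":1},
    {"translation":[0.061,-0.208,0],"twist":-28.3,"grip":1},
    {"translation":[0.071,-0.242,0],"twist":-33,"grip":1},
    {"translation":[0.081,-0.277,0],"twist":-37.8,"grip":1},
  ],
)

```text
t: 2.1
tool_pos: [0.514, -0.2694, 0.2411]
eef_rot: [-179.9, 0.0, 40.6]
ft_force: [-0.0, 0.3, 0.1]
finger_gap: 1.001
gripper_force: 0.0
```

```bash
cat >look.py <<'E'
import sys,pickle
from h import *
from bench import ctrl
n=sys.argv[1]
s=ctrl.read_state();c=ctrl.calibration("wrist");im=ctrl.grab_frame("wrist")
pickle.dump((s,c,im),open(f"pics/{n}.pkl","wb"))
cv2.imwrite(f"pics/{n}.png",cv2.resize(im[:,:,::-1],(800,600),interpolation=cv2.INTER_CUBIC))
print(s["t"],s["tool_pos"].round(4),s["eef_rot"].round(2),c["xyz"],c["orientation"],s["q"].round(0))
E
python3 look.py w1
```

```text
2.1 [ 0.514  -0.2694  0.2411] [-179.93    0.     40.63] [ 0.57119095 -0.21986881  0.38425901] [-16.19300944   0.09995615 -49.32240501] [-39.  27.  89.   0.  65.  11.]
```

View pics/w1.png

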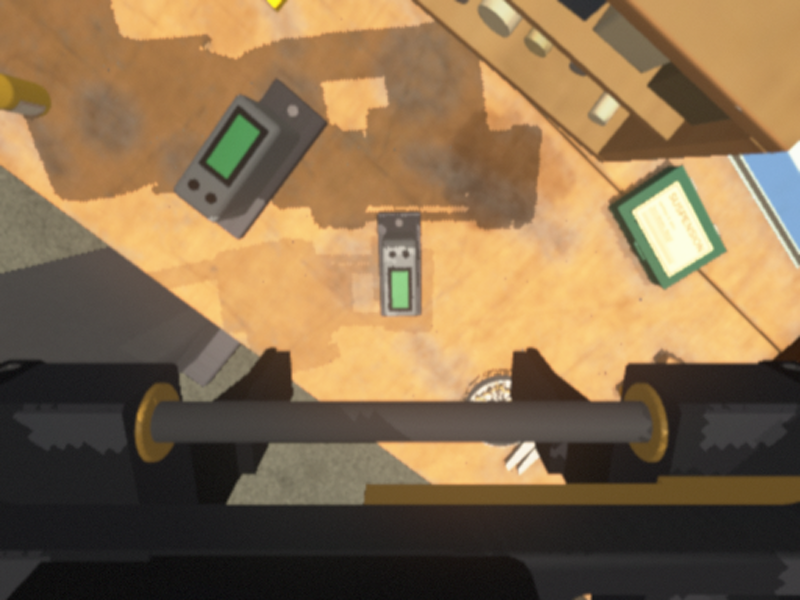

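Wrist view: the gauge is upright and in line with the jaws. Its case top spans (384,245) to (421,316), and the visible foot end is at (378-419,213).

```bash
python3 - <<'E'
from h import *
import pickle
s,c,im=pickle.load(open("pics/w1.pkl","rb"))
# which end is up in image: 
print(proj(c,[[.514,-.269,0],[.55,-.24,0]])/.64)
t=np.array([(384,246),(417,246),(421,316),(379,316),(378,213),(419,213)])*.64
G=np.array([[-.03,-.013,.058],[-.03,.013,.058],[.03,.013,.058],[.03,-.013,.058],[-.045,-.018,.01],[-.045,.018,.01]])
def g(p,sg):
    P=(G*[sg,sg,1])@Ro.from_euler("z",p[2]).as_matrix().T+[p[0],p[1],0]
    return (proj(c,P)-t).ravel()
for sg in(1,-1):
    r=least_squares(g,[.512,-.27,.7],args=(sg,)); print(sg,r.x[:2].round(4),np.degrees(r.x[2]).round(1),r.cost,r.fun.round(1))
cv2.imwrite("pics/wc1.png",cv2.resize(im[120:220,210:300,::-1],None,fx=6,fy=6,interpolation=cv2.INTER_CUBIC))
E
```

```text
[[401.52893907 262.19352946]
 [403.29420506 208.38020637]]
1 [ 0.5107 -0.2701] -138.8 23.002258879856402 [-1.5 -2.8  0.1 -3.  -2.5  2.   2.7  2.1 -0.1  1.2  1.5  1. ]
-1 [ 0.5107 -0.2701] 41.2 23.002258879855727 [-1.5 -2.8  0.1 -3.  -2.5  2.   2.7  2.1 -0.1  1.2  1.5  1. ]
```

View pics/wc1.png

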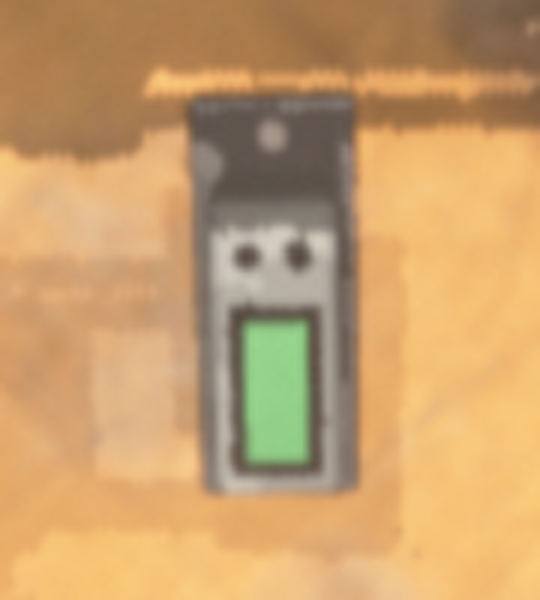

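Crop: the case top has corners at about (210,228) and (335,490), and the far edge of the foot runs from (190,98) to (357,98).

```bash
python3 - <<'E'
from h import *
import pickle
s,c,im=pickle.load(open("pics/w1.pkl","rb"))
t=(np.array([(209,228),(337,228),(336,491),(208,491),(190,98),(357,98)])+.5)/6-.5+[210,120]
G=np.array([[.03,.013,.058],[.03,-.013,.058],[-.03,-.013,.058],[-.03,.013,.058],[.045,.018,.005],[.045,-.018,.005]])
def g(p):
    P=G@Ro.from_euler("z",p[2]).as_matrix().T+[p[0],p[1],0]
    return (proj(c,P)-t).ravel()
r=least_squares(g,[.512,-.27,.7]); print(r.x[:2].round(4),np.degrees(r.x[2]).round(1),r.cost,r.fun.round(1))
E
```

```text
[ 0.5102 -0.2691] 40.6 19.214282324870414 [-0.8 -3.3  0.6 -3.2  0.2  2.7 -0.1  2.6  0.3  0.9 -0.1  1. ]
```

drive_tool(
  deltas=[
    {"translation":[-0.0025,0.0007,-0.035],"twist":0,"grip":1},
    {"translation":[-0.0025,0.0007,-0.07],"twist":0,"grip":1},
    {"translation":[-0.0025,0.0007,-0.105],"twist":0,"grip":1},
    {"translation":[-0.0025,0.0007,-0.14],"twist":0,"grip":1},
    {"translation":[-0.0025,0.0007,-0.165],"twist":0,"grip":1},
    {"translation":[-0.0025,0.0007,-0.185],"twist":0,"grip":1},
    {"translation":[-0.0025,0.0007,-0.197],"twist":0,"grip":1},
    {"translation":[-0.0025,0.0007,-0.203],"twist":0,"grip":1},
  ],
)

```text
t: 2.82
tool_pos: [0.5107, -0.2663, 0.0365]
eef_rot: [-179.8, 0.0, 40.9]
ft_force: [-0.7, 0.1, 0.0]
finger_gap: 0.997
gripper_force: 0.0
```

drive_tool(
  deltas=[
    {"translation":[0,0,0],"twist":0,"grip":0},
    {"translation":[0,0,0],"twist":0,"grip":0},
    {"translation":[0,0,0],"twist":0,"grip":0},
    {"translation":[0,0,0],"twist":0,"grip":0},
    {"translation":[0,0,0],"twist":0,"grip":0},
    {"translation":[0,0,0],"twist":0,"grip":0},
    {"translation":[0,0,0],"twist":0,"grip":0},
    {"translation":[0,0,0],"twist":0,"grip":0},
  ],
)

```text
t: 3.48
tool_pos: [0.5117, -0.2673, 0.0389]
eef_rot: [180.0, -0.0, 40.9]
ft_force: [-0.4, -0.0, 0.4]
finger_gap: 0.478
gripper_force: 0.0
```

drive_tool(
  deltas=[
    {"translation":[0,0,0],"twist":0,"grip":0},
    {"translation":[0,0,0],"twist":0,"grip":0},
    {"translation":[0,0,0],"twist":0,"grip":0},
    {"translation":[0,0,0],"twist":0,"grip":0},
    {"translation":[0,0,0],"twist":0,"grip":0},
    {"translation":[0,0,0],"twist":0,"grip":0},
  ],
)

```text
t: 3.98
tool_pos: [0.5118, -0.2674, 0.0386]
eef_rot: [180.0, -0.0, 40.9]
ft_force: [0.4, -0.2, 0.1]
finger_gap: 0.294
gripper_force: 30.0
```

drive_tool(
  deltas=[
    {"translation":[0,0,0.01],"twist":0,"grip":0},
    {"translation":[0,0,0.03],"twist":0,"grip":0},
    {"translation":[0,0,0.06],"twist":0,"grip":0},
    {"translation":[0,0,0.09],"twist":0,"grip":0},
    {"translation":[0,0,0.12],"twist":0,"grip":0},
    {"translation":[0,0,0.15],"twist":0,"grip":0},
    {"translation":[0,0,0.17],"twist":0,"grip":0},
    {"translation":[0,0,0.18],"twist":0,"grip":0},
  ],
)

```text
t: 4.65
tool_pos: [0.5124, -0.2677, 0.2222]
eef_rot: [179.7, -0.1, 40.9]
ft_force: [1.1, 0.1, -1.7]
finger_gap: 0.299
gripper_force: 30.0
```

drive_tool(
  deltas=[
    {"translation":[0.0,0.025,0.02],"twist":2,"grip":0},
    {"translation":[0.005,0.055,0.02],"twist":5,"grip":0},
    {"translation":[0.015,0.085,0.02],"twist":9,"grip":0},
    {"translation":[0.025,0.115,0.02],"twist":13,"grip":0},
    {"translation":[0.035,0.145,0.02],"twist":17,"grip":0},
    {"translation":[0.045,0.175,0.02],"twist":21,"grip":0},
    {"translation":[0.055,0.205,0.02],"twist":25,"grip":0},
    {"translation":[0.065,0.235,0.02],"twist":29,"grip":0},
  ],
)

```text
t: 5.32
tool_pos: [0.5758, -0.0304, 0.2377]
eef_rot: [-179.8, 0.0, 70.1]
ft_force: [0.8, 0.4, -1.7]
finger_gap: 0.295
gripper_force: 30.0
```

drive_tool(
  deltas=[
    {"translation":[0.01,0.03,0.0],"twist":2,"grip":0},
    {"translation":[0.02,0.06,0.0],"twist":4,"grip":0},
    {"translation":[0.03,0.085,0.0],"twist":4,"grip":0},
    {"translation":[0.04,0.1,0.0],"twist":4,"grip":0},
    {"translation":[0.043,0.108,0.0],"twist":4,"grip":0},
    {"translation":[0.043,0.108,0.0],"twist":4,"grip":0},
    {"translation":[0.043,0.108,0.0],"twist":4,"grip":0},
  ],
)

```text
t: 5.9
tool_pos: [0.6186, 0.0755, 0.2377]
eef_rot: [-179.9, 0.1, 73.9]
ft_force: [-0.2, -0.3, -0.7]
finger_gap: 0.291
gripper_force: 30.0
```

```bash
python3 look.py w2
```

```text
5.9 [0.6186 0.0755 0.2377] [-1.7987e+02  8.0000e-02  7.3930e+01] [0.63928208 0.14891049 0.38084704] [-16.24366962   0.17194414 -16.02837167] [-3. 30. 82. -0. 67. 13.]
```

View pics/w2.png

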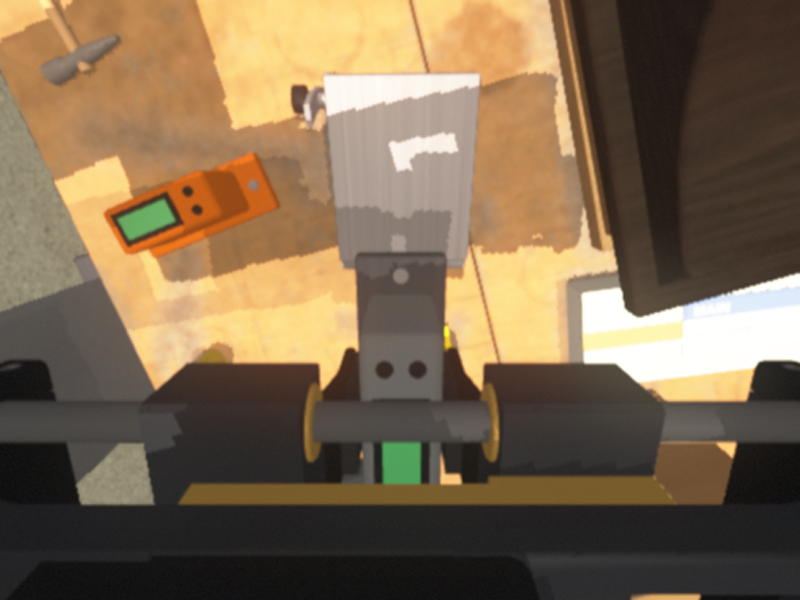

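Wrist view: the face corners are at (324,73), (480,74), (463,262) and (344,262). The yaw is already aligned, and the held gauge's far foot edge runs from (357,254) to (446,254). The clock's base is on the right, so I check its clearance.

```bash
python3 - <<'E'
from h import *
import pickle
from bench import ctrl
s,d=ctrl.calibration("scene"),ctrl.calibration("side")
st,c,im=pickle.load(open("pics/w2.pkl","rb"))
def px(o,l): return np.array([((x+.5)/6-.5+o[0],(y+.5)/6-.5+o[1]) for x,y in l])
ts=px((215,145),[(50,95),(192,57),(283,180),(140,210)]); td=px((188,150),[(55,112),(135,42),(300,150),(205,215)])
tw=np.array([(324,73),(480,74),(463,262),(344,262)])*.64
L=np.array([[.065,.05,0],[.065,-.05,0],[-.065,-.05,0],[-.065,.05,0]])
T=lambda p:Ro.from_euler("ZY",[p[3],-p[4]]).as_matrix()
def f(p,w):
    P=L@T(p).T+p[:3]; return np.r_[w*(proj(s,P)-ts).ravel(),w*(proj(d,P)-td).ravel(),(proj(c,P)-tw).ravel()]
for w in(1,.3,0):
    r=least_squares(f,[.636,.144,.058,1.2,.3],args=(w,)); print("table",r.x[:3].round(4),np.degrees(r.x[3:]).round(1),r.fun[-8:].round(1))
k=.64
print("clock base corner",tri([s,d],[(470*k,255*k),(400*k,262*k)]).round(3),tri([s,d],[(487*k,215*k),(418*k,210*k)]).round(3))
for z in(0,.04,.08): print(onz(c,632*k,312*k,z).round(3),onz(c,550*k,0,z).round(3))
R=Ro.from_euler("xyz",st["eef_rot"],degrees=True).as_matrix()
for z in(-.028,-.03): print("foot far edge z",[((onz(c,u*k,254*k,st["tool_pos"][2]+z)-st["tool_pos"])@R).round(4) for u in(357,446)])
E
```

```text
table [0.6388 0.145  0.054 ] [74.2 14.6] [-0.2  1.3  1.3  0.2  2.7 -0.7 -3.1 -0.5]
table [0.6387 0.1455 0.0515] [74.2 13.2] [ 0.2  1.2  0.5  0.1  2.4 -0.9 -3.1 -0.7]
table [0.6387 0.1457 0.0504] [74.2 12.6] [ 0.5  1.3  0.1  0.1  2.4 -1.  -3.1 -0.7]
clock base corner [0.792 0.022 0.033] [ 0.834 -0.003  0.144]
[ 0.804 -0.023  0.   ] [0.779 0.236 0.   ]
[ 0.786 -0.005  0.04 ] [0.764 0.227 0.04 ]
[0.769 0.013 0.08 ] [0.749 0.218 0.08 ]
foot far edge z [array([ 0.0457, -0.0179,  0.028 ]), array([0.0458, 0.0166, 0.0279])]
foot far edge z [array([ 0.0454, -0.0181,  0.03  ]), array([0.0454, 0.0168, 0.0299])]
```

drive_tool(
  deltas=[
    {"translation":[0.009,0.03,0.0],"twist":0.3,"grip":0},
    {"translation":[0.0176,0.0603,0.0],"twist":0.3,"grip":0},
    {"translation":[0.0176,0.0603,-0.03],"twist":0.3,"grip":0},
    {"translation":[0.0176,0.0603,-0.06],"twist":0.3,"grip":0},
    {"translation":[0.0176,0.0603,-0.09],"twist":0.3,"grip":0},
    {"translation":[0.0176,0.0603,-0.11],"twist":0.3,"grip":0},
    {"translation":[0.0176,0.0603,-0.12],"twist":0.3,"grip":0},
    {"translation":[0.0176,0.0603,-0.127],"twist":0.3,"grip":0},
  ],
)

```text
t: 6.62
tool_pos: [0.6362, 0.1346, 0.11]
eef_rot: [-179.8, 0.1, 74.1]
ft_force: [1.4, 0.5, -1.4]
finger_gap: 0.299
gripper_force: 30.0
```

drive_tool(
  deltas=[
    {"translation":[0,0,-0.001],"twist":0,"grip":0},
    {"translation":[0,0,-0.002],"twist":0,"grip":0},
    {"translation":[0,0,-0.003],"twist":0,"grip":0},
    {"translation":[0,0,-0.004],"twist":0,"grip":0},
    {"translation":[0,0,-0.004],"twist":0,"grip":0},
    {"translation":[0,0,-0.004],"twist":0,"grip":0},
  ],
)

```text
t: 7.12
tool_pos: [0.6376, 0.1362, 0.1084]
eef_rot: [179.9, -0.0, 74.2]
ft_force: [0.1, 0.2, -1.0]
finger_gap: 0.296
gripper_force: 30.0
```

drive_tool(
  deltas=[
    {"translation":[0,0,-0.001],"twist":0,"grip":0},
    {"translation":[0,0,-0.002],"twist":0,"grip":0},
    {"translation":[0,0,-0.003],"twist":0,"grip":0},
    {"translation":[0,0,-0.004],"twist":0,"grip":0},
    {"translation":[0,0,-0.004],"twist":0,"grip":0},
    {"translation":[0,0,-0.004],"twist":0,"grip":0},
  ],
)

```text
t: 7.62
tool_pos: [0.6372, 0.1361, 0.1034]
eef_rot: [-180.0, 0.0, 74.2]
ft_force: [-0.2, 0.2, -1.7]
finger_gap: 0.296
gripper_force: 30.0
```

drive_tool(
  deltas=[
    {"translation":[0,0,-0.001],"twist":0,"grip":0},
    {"translation":[0,0,-0.002],"twist":0,"grip":0},
    {"translation":[0,0,-0.002],"twist":0,"grip":0},
    {"translation":[0,0,-0.002],"twist":0,"grip":0},
  ],
)

```text
t: 7.95
tool_pos: [0.6372, 0.136, 0.1029]
eef_rot: [180.0, 0.0, 74.2]
ft_force: [-2.4, -1.5, 6.6]
finger_gap: 0.294
gripper_force: 30.0
```

drive_tool(
  deltas=[
    {"translation":[0,0,-0.0005],"twist":0,"grip":0},
    {"translation":[0,0,-0.001],"twist":0,"grip":0},
    {"translation":[0,0,-0.001],"twist":0,"grip":0},
  ],
)

```text
t: 8.2
tool_pos: [0.6372, 0.1357, 0.1024]
eef_rot: [180.0, 0.0, 74.2]
ft_force: [-4.1, -3.3, 9.5]
finger_gap: 0.296
gripper_force: 30.0
```

drive_tool(
  deltas=[
    {"translation":[0,0,-0.0005],"twist":0,"grip":0},
    {"translation":[0,0,-0.001],"twist":0,"grip":0},
    {"translation":[0,0,-0.001],"twist":0,"grip":0},
  ],
)

```text
t: 8.45
tool_pos: [0.637, 0.1353, 0.1015]
eef_rot: [180.0, 0.1, 74.2]
ft_force: [-3.5, -3.3, 8.9]
finger_gap: 0.298
gripper_force: 30.0
```

drive_tool(
  deltas=[
    {"translation":[0,0,-0.0007],"twist":0,"grip":0},
    {"translation":[0,0,-0.0014],"twist":0,"grip":0},
    {"translation":[0,0,-0.002],"twist":0,"grip":0},
    {"translation":[0,0,-0.002],"twist":0,"grip":0},
  ],
)

```text
t: 8.78
tool_pos: [0.6368, 0.1345, 0.0997]
eef_rot: [-180.0, 0.2, 74.2]
ft_force: [-4.6, -5.4, 11.5]
finger_gap: 0.297
gripper_force: 30.0
```

drive_tool(
  deltas=[
    {"translation":[0,0,-0.0007],"twist":0,"grip":0},
    {"translation":[0,0,-0.0014],"twist":0,"grip":0},
    {"translation":[0,0,-0.002],"twist":0,"grip":0},
    {"translation":[0,0,-0.002],"twist":0,"grip":0},
  ],
)

```text
t: 9.12
tool_pos: [0.6366, 0.1338, 0.0978]
eef_rot: [-180.0, 0.2, 74.3]
ft_force: [-5.2, -7.7, 11.7]
finger_gap: 0.296
gripper_force: 30.0
```

drive_tool(
  deltas=[
    {"translation":[0,0,-0.0007],"twist":0,"grip":0},
    {"translation":[0,0,-0.0014],"twist":0,"grip":0},
    {"translation":[0,0,-0.002],"twist":0,"grip":0},
    {"translation":[0,0,-0.002],"twist":0,"grip":0},
  ],
)

```text
t: 9.45
tool_pos: [0.6365, 0.1333, 0.0959]
eef_rot: [-180.0, 0.3, 74.3]
ft_force: [-4.7, -7.4, 12.5]
finger_gap: 0.298
gripper_force: 30.0
```

drive_tool(
  deltas=[
    {"translation":[0,0,-0.0007],"twist":0,"grip":0},
    {"translation":[0,0,-0.0014],"twist":0,"grip":0},
    {"translation":[0,0,-0.002],"twist":0,"grip":0},
    {"translation":[0,0,-0.002],"twist":0,"grip":0},
  ],
)

```text
t: 9.78
tool_pos: [0.6364, 0.1329, 0.0939]
eef_rot: [-180.0, 0.3, 74.3]
ft_force: [-6.5, -9.0, 12.8]
finger_gap: 0.295
gripper_force: 30.0
```

```bash
python3 look.py w3; python3 - <<'E'
from bench import ctrl
import cv2,numpy as np
S=ctrl.grab_frame("scene");D=ctrl.grab_frame("side")
def crop(I,x,y,w,h,f): return cv2.resize(I[y:y+h,x:x+w,::-1],(w*f,h*f),interpolation=cv2.INTER_CUBIC)
cv2.imwrite("pics/c3.png",np.hstack([crop(S,205,115,66,90,6),crop(D,185,115,66,90,6)]))
E
```

```text
9.7833 [0.6364 0.1329 0.0939] [-179.96    0.33   74.28] [0.65651222 0.20703327 0.23666786] [-16.49244657   0.08286021 -15.67205431] [ 2. 43. 85. -0. 53. 18.]
```

View pics/c3.png

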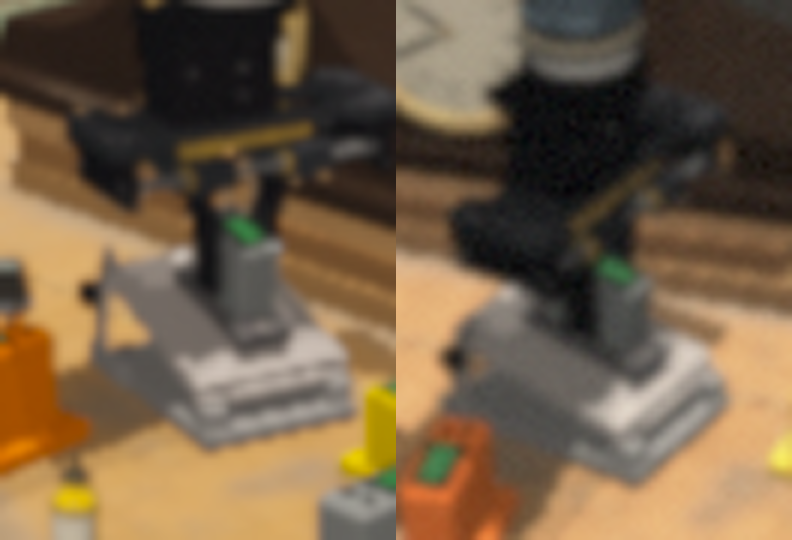

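drive_tool(
  deltas=[
    {"translation":[-0.0003,-0.0005,-0.0005],"twist":0,"grip":0},
    {"translation":[-0.0006,-0.001,-0.001],"twist":0,"grip":0},
    {"translation":[-0.0006,-0.001,-0.0015],"twist":0,"grip":0},
    {"translation":[-0.0006,-0.001,-0.0015],"twist":0,"grip":0},
  ],
)

```text
t: 10.27
tool_pos: [0.6362, 0.1324, 0.0924]
eef_rot: [180.0, 0.2, 74.3]
ft_force: [-5.8, -8.3, 12.3]
finger_gap: 0.296
gripper_force: 30.0
```

drive_tool(
  deltas=[
    {"translation":[-0.0003,-0.0005,-0.0005],"twist":0,"grip":0},
    {"translation":[-0.0006,-0.001,-0.001],"twist":0,"grip":0},
    {"translation":[-0.0006,-0.001,-0.001],"twist":0,"grip":0},
    {"translation":[-0.0006,-0.001,-0.001],"twist":0,"grip":0},
  ],
)

```text
t: 10.6
tool_pos: [0.6361, 0.132, 0.0915]
eef_rot: [179.9, 0.2, 74.2]
ft_force: [-3.9, -6.0, 11.7]
finger_gap: 0.297
gripper_force: 30.0
```

drive_tool(
  deltas=[
    {"translation":[0,-0.0003,-0.0005],"twist":0,"grip":0},
    {"translation":[0,-0.0005,-0.001],"twist":0,"grip":0},
    {"translation":[0,-0.0005,-0.001],"twist":0,"grip":0},
    {"translation":[0,-0.0005,-0.001],"twist":0,"grip":0},
  ],
)

```text
t: 10.93
tool_pos: [0.636, 0.1317, 0.0904]
eef_rot: [180.0, 0.2, 74.2]
ft_force: [-5.6, -6.0, 12.0]
finger_gap: 0.298
gripper_force: 30.0
```

```bash
python3 -c "
from bench import ctrl
print(ctrl.read_state()['wrist_torque'])"
```

```text
[-0.65442444  0.80842365  0.13012047]
```

drive_tool(
  deltas=[
    {"translation":[0,0,-0.0005],"twist":0,"grip":0},
    {"translation":[0,0,-0.001],"twist":0,"grip":0},
    {"translation":[0,0,-0.001],"twist":0,"grip":0},
    {"translation":[0,0,-0.001],"twist":0,"grip":0},
  ],
)

```text
t: 11.27
tool_pos: [0.6359, 0.1315, 0.0895]
eef_rot: [180.0, 0.2, 74.2]
ft_force: [-4.5, -6.9, 12.3]
finger_gap: 0.302
gripper_force: 30.0
```

```bash
python3 -c "
from bench import ctrl
print(ctrl.read_state()['wrist_torque'])"
```

```text
[-0.74265329  0.7579916   0.13607411]
```

drive_tool(
  deltas=[
    {"translation":[0,0,-0.0005],"twist":0,"grip":0},
    {"translation":[0,0,-0.001],"twist":0,"grip":0},
    {"translation":[0,0,-0.001],"twist":0,"grip":0},
    {"translation":[0,0,-0.001],"twist":0,"grip":0},
  ],
)

```text
t: 11.6
tool_pos: [0.6359, 0.1313, 0.0888]
eef_rot: [180.0, 0.2, 74.3]
ft_force: [-5.4, -7.5, 12.9]
finger_gap: 0.296
gripper_force: 30.0
```

```bash
python3 look.py w4; python3 -c "
from bench import ctrl
print(ctrl.read_state()['wrist_torque'])"
```

```text
11.6 [0.6359 0.1313 0.0888] [179.96   0.21  74.26] [0.65575978 0.20523983 0.2317151 ] [-1.63742948e+01  6.10625617e-03 -1.56914717e+01] [ 2. 43. 85. -0. 52. 18.]
[-0.86601558  0.88004979  0.13660853]
```

View pics/w4.png

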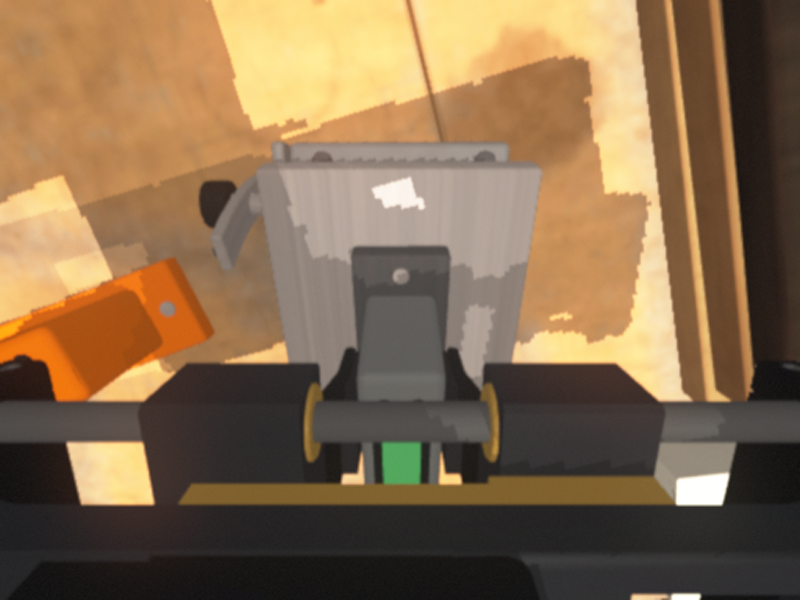

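drive_tool(
  deltas=[
    {"translation":[0,0,-0.0005],"twist":0,"grip":0},
    {"translation":[0,0,-0.001],"twist":0,"grip":0},
    {"translation":[0,0,-0.001],"twist":0,"grip":0},
    {"translation":[0,0,-0.001],"twist":0,"grip":0},
  ],
)

```text
t: 11.98
tool_pos: [0.6358, 0.1313, 0.0888]
eef_rot: [180.0, 0.2, 74.3]
ft_force: [-6.9, -7.3, 19.2]
finger_gap: 0.294
gripper_force: 30.0
```

```bash
python3 - <<'E'
from bench import ctrl
import cv2,numpy as np,pickle
from h import *
print(ctrl.read_state()['wrist_torque'])
st,c,im=pickle.load(open("pics/w4.pkl","rb"));k=.64
# face plane guess, tilt variants: upper edge & foot far top edge
for th in(14.6,17):
    R=Ro.from_euler("ZY",[74.2,-th],degrees=True).as_matrix(); m=np.array([.6388,.145,.0535])
    def hit(u,v,h):
        o,d=ray(c,u*k,v*k); n=R[:,2]; t=(n@(m-o)+h)/(n@d); return ((o+d*t-m)@R).round(4)
    print(th,"top edge",hit(260,166,0),hit(542,167,0),"foot far",hit(352,247,.01),hit(449,247,.01))
S=ctrl.grab_frame("scene");D=ctrl.grab_frame("side")
def crop(I,x,y,w,h,f): return cv2.resize(I[y:y+h,x:x+w,::-1],(w*f,h*f),interpolation=cv2.INTER_CUBIC)
cv2.imwrite("pics/c4.png",np.hstack([crop(S,220,145,40,44,10),crop(D,200,150,40,44,10)]))
E
```

```text
[-0.89228516  1.18283942  0.09506959]
14.6 top edge [ 0.0663  0.0489 -0.    ] [ 0.0661 -0.0489 -0.    ] foot far [0.0403 0.0175 0.01  ] [ 0.0404 -0.0172  0.01  ]
17 top edge [ 0.067  0.048 -0.   ] [ 0.0669 -0.048   0.    ] foot far [0.0415 0.0173 0.01  ] [ 0.0416 -0.017   0.01  ]
```

View pics/c4.png

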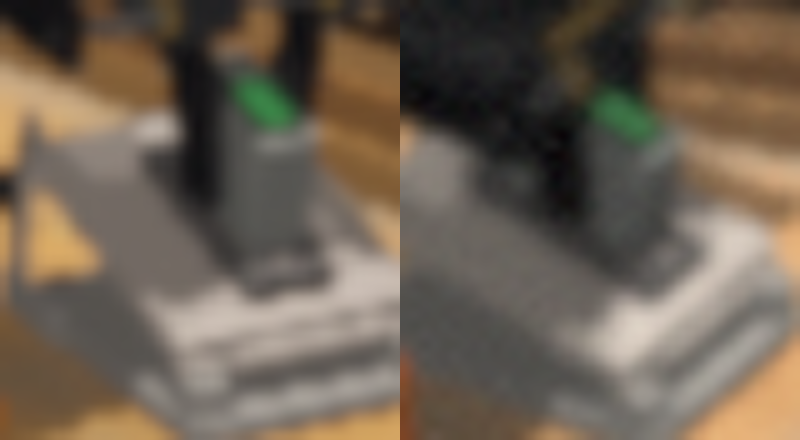

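The foot is flush: the force rose about 6 N with no further descent. I'll relax it to about 15 N.

drive_tool(
  deltas=[
    {"translation":[-0.0005,-0.0005,0.0005],"twist":0,"grip":0},
    {"translation":[-0.001,-0.001,0.0008],"twist":0,"grip":0},
    {"translation":[-0.001,-0.001,0.0008],"twist":0,"grip":0},
    {"translation":[-0.001,-0.001,0.0008],"twist":0,"grip":0},
    {"translation":[-0.001,-0.001,0.0008],"twist":0,"grip":0},
    {"translation":[-0.001,-0.001,0.0008],"twist":0,"grip":0},
  ],
)

```text
t: 12.58
tool_pos: [0.6358, 0.1313, 0.0888]
eef_rot: [179.9, 0.1, 74.3]
ft_force: [-3.0, -4.9, 13.2]
finger_gap: 0.294
gripper_force: 30.0
```

```bash
python3 -c "
from bench import ctrl
print(ctrl.read_state()['ft_force'],ctrl.read_state()['dq'].round(2));print(ctrl.sign_off())"
```

```text
[-2.97046119 -4.86691263 13.20046316] [-0.05  0.02 -0.11 -0.01 -0.06 -0.02]
the job is handed in; nothing more can be done
None
```

The job is handed in: the gripper still holds the gauge on the middle of the sloped face, pressed with about 16 N and, by the force response and camera views, flush; sign-off returned no verdict.

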